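Close and key-lock the ward medicine box

TASK

Get the white medicine box ready for collection: tip the carton that sticks up out of it over so that it lies down inside, push the sliding lid fully shut over it, then take the square key with the long paddle handle from the key rack, put it fully down into the recessed lock and turn it clockwise (seen from above) as far as it goes. Leave the key standing in the lock, and leave the other two keys and the things standing about where they are.

Things in the scene. Friction and masses are not known exactly. Their poses are not given: they have to be found in the camera images.
- medbox: White fixed metal box, 186 (x) x 304 (y) x 90 mm high, origin at the centre of its underside, yaw varies. Its +y part is an open compartment (box_bay), its -y part (y below -4 mm) a solid deck 90 mm high with the recessed lock at x 0, y -70. The lid slides along y on top: open, it lies over the deck and hides the lock; shut, it covers the compartment and bares the lock.
- box_bay (a point): Centre of the compartment's inner floor, 8 mm above the table; axes as the box's. Inside it measures 170 (x) x 143 mm (y), walls 82 mm high above this floor. A 35 mm high block of stock fills the floor from 5 to 55 mm in the box's y; the carton stands beyond it.
- lid (a joint): How far the lid is open, m: 0 fully shut (end stop), growing as it slides to the box's -y, up to 0.137; starts 0.085 to 0.135. The sheet is 172 (x) x 156 (y) x 6 mm, underside 90 mm above the table; its middle is at y = 72 mm in the box's frame when shut. About 2 N of friction; stays where it is left. It cannot shut while the carton stands.
- lid_tab (a point): Centre of the upright tab in the middle of the lid, to push by: 70 mm (box x) x 8 mm (box y), rising from the lid's top at 96 mm to 123 mm above the table; this point is 111 mm above the table. Axes as the box's.
- lock (a joint): Angle of the lock's core, rad, growing clockwise seen from above: starts at 0 to 0.3, end stop at 1.4 (locked). Friction about 0.12 N m, stays where it is left.
- socket (a point): Centre of the mouth of the square socket in the lock's brass core: 80 mm above the table, 10 mm below the deck's surface, in a round well 44 mm across. The socket is 18 x 18 mm, 24 mm deep below this point, with a 2 mm chamfer round its mouth. x and y are square to its sides and turn with it; z up. The key fits any of the four ways round.
- carton_mid (a point): Centre of the loose carton, white with a blue band, 36 (x) x 54 (y) x 115 mm (z), about 120 g. It starts standing in the compartment near its -x wall, in the part that the lid leaves open, its top 123 mm above the table. It has room to fall towards the box's +x only; pushed near its top, it tips over once the top has moved about 35 mm.
- key_grip (a point): The wanted key, loose, 150 g: point on its axis in the grey paddle handle, which is 80 mm (x) x 16 mm thick (y) x 34 mm high; 24 mm above the handle's underside, 94 mm above the shaft's tip. The steel shaft below is 16 x 16 mm, 70 mm long, sides square to x and y, tapering to 12 mm over its last 6 mm. It starts hanging upright in the rack, handle on the rails.
- key_tip (a point): Centre of the lower end of that key's shaft; axes as key_grip, z up along the shaft.
- rack: Fixed white key rack, 110 (x) x 260 (y) mm, origin at the centre of its underside, yaw varies. Two rails run along y, their tops 85 mm above the table, with a 28 mm wide slot between them at x = 0; the three keys hang in the slot about 80 mm apart, in any order, and lift straight up.
- knob_key_head (a point): Bystander: centre of the head of another key in the rack, a round grey knob 46 mm across and 30 mm high on a thin round shaft. Leave it.
- flat_key_head (a point): Bystander: centre of the head of another key in the rack, a flat grey plate 70 (x) x 46 (y) x 14 mm on a thin round shaft. Leave it.
- pump: Bystander: clear pump bottle, 62 mm across, 180 mm tall, its nozzle towards -x; origin at its foot.
- jar: Bystander: white pill jar, 54 mm across, 85 mm tall; origin at its foot.
- bottle: Bystander: brown bottle, 56 mm across, 130 mm tall; origin at its foot.
- cup: Bystander: clear cup, 72 mm across, 80 mm tall; origin at its foot.
- gauze: Bystander: paper carton 90 x 120 x 60 mm; origin at the centre of its underside.
Mind the look-alikes: they are no part of the job. What is shaped like the part that bears carton_mid but turquoise or yellow is not meant. Leave any pink look-alike of the part that bears key_grip alone.

How it is judged:
By the outcome, as a careful person would: the job done as asked, in the order asked, and still so for the second after the job is handed in, with the robot touching nothing.
It also fails if it takes over 64 s, if anything falls off the work surface, if the arm or the gripper's body presses on something with over 40 N, if the wrist force passes 120 N, or if a joint passes its speed limit or range.

ROBOT

A 6-joint arm with a two-finger parallel gripper is mounted at the origin on the work surface. World frame = base frame: x ahead of the robot, y to its left, z up, the work surface at z = 0. Lengths are in mm, angles in rad, forces in N, time in s.
With the tool pointing down it reaches from about 350 to 875 mm from the base axis. Payload 15.5 kg.
Tool frame: the origin (TCP) lies midway between the tips of the shut fingers; the grasp point (between the pads) lies 19 mm behind it (pinch_z is the distance from the TCP to the grasp point, in mm); z points along the fingers, y is the direction in which the jaws open and shut (so a half turn about z gives the same grasp; the last joint's range is limited). The gripper opens to 85 mm and grips with 20 to 120 N. Pads are 22 mm wide; open, the fingers measure 114 mm over their backs; the gripper's body (76 mm by 85 mm) begins 54 mm behind the grasp point. The pads swing forward as they close: fully open they stand 13 mm farther back than shut.
Start: joints at [1.226, 0.494, 1.345, -0, 1.302, -0.096], TCP at [154.501, 605.604, 231.277] pointing down, gripper open.
Joint ranges: [-2.91, 2.91], [-0.82, 2.16], [0.22, 2.67], [-1.22, 4.37], [0.12, 2.79], [-3.08, 3.08]. Speed limits (rad/s): [1.89, 1.89, 2.57, 3.01, 3.01, 3.01].

INTERFACE

Orientations are given as a unit quaternion [x, y, z, w].
In Python, from workcell import movep, movel, set_joints, gripper_to, pause, inverse_kinematics, get_image, get_calibration, IKError, hand_in, read_t, read_joint_pos, read_joint_vel, read_joint_torque, read_tool_pos, read_tcp_rot, read_ft_force, read_ft_torque, read_opening, pinch_z gives the robot as it stands. The module is installed in compiled form; this text tells all that it offers. Calls block until the motion is done:
- movep(position, orientation): joint-space move of the TCP to a pose.
- movel(position, max_speed=150, rot=None, max_force=None): straight line of the TCP; rot=None keeps the orientation; max_speed is the mean speed in mm/s. With max_force (N) it stops when the force on the tool has changed by that much, and returns True; else False.
- set_joints(angles): joint-space move.
- gripper_to(opening, force=None): opening from 0.0 (shut) to 1.0 (fully open); force is the grip in N (None keeps the last); returns when the fingers have stopped.
- pause(seconds).
- inverse_kinematics(position, orientation): joint angles nearest the present ones, or None.
- get_image(name): name is "scene" or "side" or "wrist"; returns the picture (400x640x3 uint8, red, green, blue); there is no depth.
- get_calibration(name): a dict with "vertical_fov" (degrees; the focal length in pixels is half the picture's height over the tangent of half this angle, whatever the lens; pixels are square), "cx", "cy" (the principal point, pixels), "distortion" ([k1, k2, p1, p2, k3] as OpenCV has them; the pictures are not rectified), "R" (3x3) and "t" (3): a world point X has camera coordinates R X + t. Camera axes: x right, y down, z forward; pixel columns grow to the right and rows downward; lengths in mm; the calibration is good to about 2 mm. A picture is of the moment at which its call begins: read the wrist's pose just before it. get_calibration takes no time and is no camera call; for the wrist camera it gives the pose at the moment of the call.
A pose or a line that the arm cannot do raises IKError and nothing moves.
- hand_in(): hands the job in, once; it reports no verdict.
Readings, each from a call of its own:
- read_t(): time.
- read_joint_pos(): joint angles.
- read_joint_vel(): joint speeds.
- read_joint_torque(): joint torques, N m.
- read_tool_pos(): TCP position.
- read_tcp_rot(): TCP orientation.
- read_ft_force(): force on the tool from outside, world axes, zero at the start.
- read_ft_torque(): the same for the moment, N m.
- read_opening(): opening from 0.0 (shut) to 1.0 (fully open).
Only numpy, scipy, OpenCV 4.12 (cv2) and the standard library are available. Lean on these libraries where they do the work, as an engineer would, in place of code of your own. Each camera call takes 0.05 s, during which the arm holds its last target.

## Working session

There is one attempt and no reset: what is moved stays moved. The work goes in short steps, each a Python script; the robot and the scene stay as the last script left them, time stands still between calls to the robot, and variables do not carry over. Pictures are saved under pics/ and viewed, and the job is handed in when it is done.

```bash
mkdir -p pics; python3 - <<'E'
from workcell import *
import cv2
for n in ["scene","side","wrist"]:
    c=get_calibration(n); im=get_image(n); cv2.imwrite(f"pics/{n}0.png",im[:,:,::-1]); print(n,c)
print(read_t(),read_tool_pos(),read_tcp_rot(),pinch_z)
E
```

```text
scene {'vertical_fov': 52.70268922620331, 'cx': 320.0039164082716, 'cy': 204.8035408088804, 'distortion': array([-0.07233859,  0.        ,  0.        ,  0.        ,  0.        ]), 'R': array([[ 0.55618441,  0.83098903,  0.01077674],
       [ 0.61033205, -0.39962788, -0.68395347],
       [-0.56405114,  0.38698165, -0.72944603]]), 't': array([-365.55053662, -229.50692569, 1488.3175387 ])}
side {'vertical_fov': 51.652435441965025, 'cx': 317.0115982086149, 'cy': 201.70361253398121, 'distortion': array([-0.09469115,  0.        ,  0.        ,  0.        ,  0.        ]), 'R': array([[ 0.80718171, -0.59014531, -0.0136452 ],
       [-0.40014202, -0.53001451, -0.74764362],
       [ 0.43398622,  0.60894428, -0.66395996]]), 't': array([-390.67746719,  327.60594428, 1068.84066398])}
wrist {'vertical_fov': 58.93797941095803, 'cx': 316.79602912044, 'cy': 203.47049340571286, 'distortion': array([-0.05689003,  0.        ,  0.        ,  0.        ,  0.        ]), 'R': array([[ 0.24672992,  0.96908368, -0.00108061],
       [ 0.92898966, -0.23620421,  0.28493119],
       [ 0.27586692, -0.07130492, -0.95854736]]), 't': array([-624.78949814,  -37.58793744,  378.83474495])}
0.15 [154.37932148 605.34436013 230.830469  ] [ 1.24540577e-01  9.92214399e-01 -4.67129891e-04 -1.10940399e-04] 18.700000000000003
```

View pics/scene0.png

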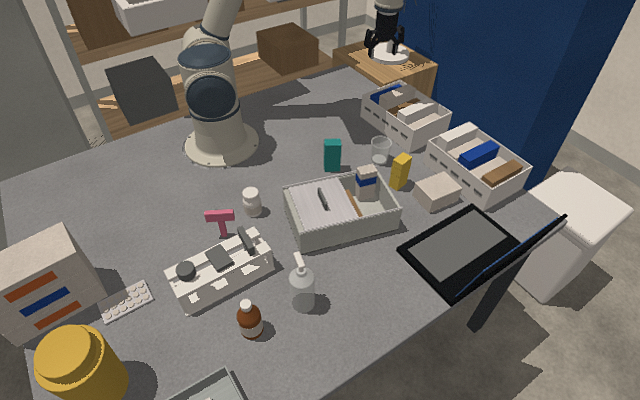

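View pics/side0.png

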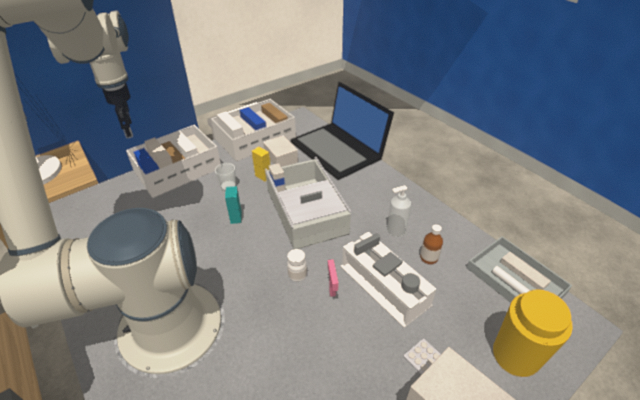

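View pics/wrist0.png

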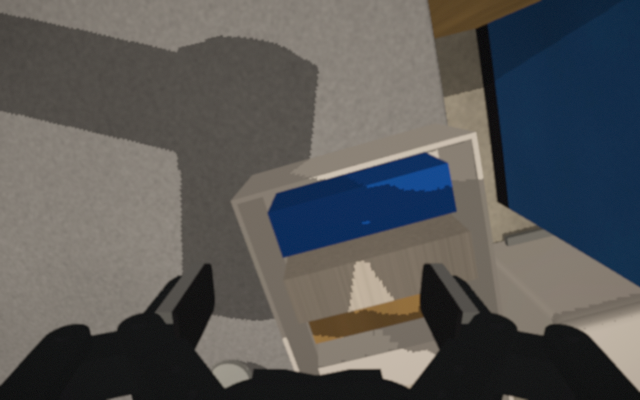

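```bash
python3 - <<'E'
import cv2
s=cv2.imread("pics/scene0.png"); d=cv2.imread("pics/side0.png")
cv2.imwrite("pics/c1.png",cv2.resize(s[150:260,270:420],None,fx=5,fy=5,interpolation=cv2.INTER_CUBIC))
cv2.imwrite("pics/c2.png",cv2.resize(s[200:320,155:285],None,fx=5,fy=5,interpolation=cv2.INTER_CUBIC))
cv2.imwrite("pics/c3.png",cv2.resize(d[150:250,255:365],None,fx=6,fy=6,interpolation=cv2.INTER_CUBIC))
cv2.imwrite("pics/c4.png",cv2.resize(d[220:330,320:450],None,fx=5,fy=5,interpolation=cv2.INTER_CUBIC))
E
```

```text
(no output)
```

View pics/c1.png

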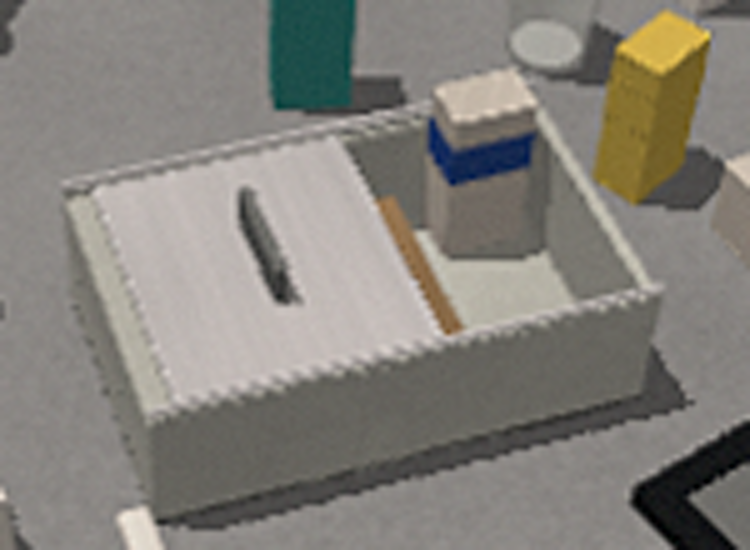

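View pics/c2.png

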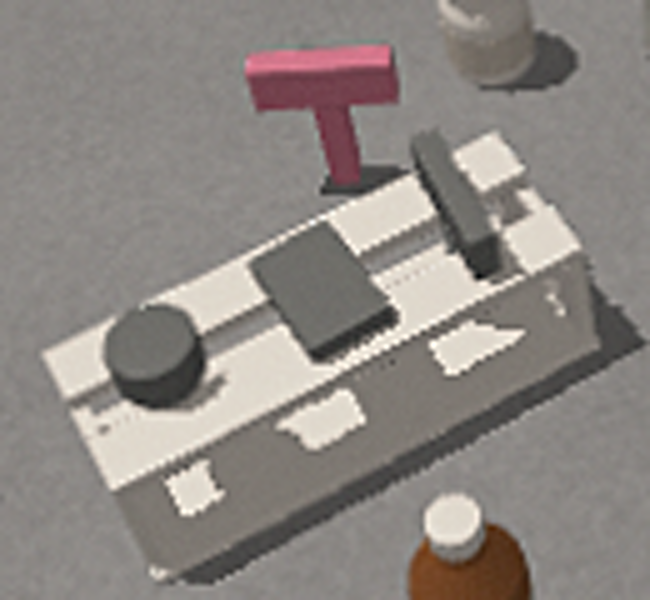

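View pics/c3.png

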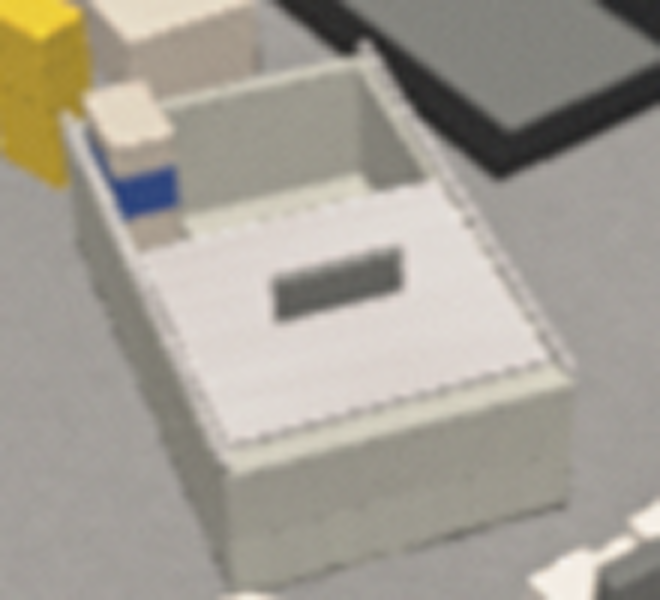

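View pics/c4.png

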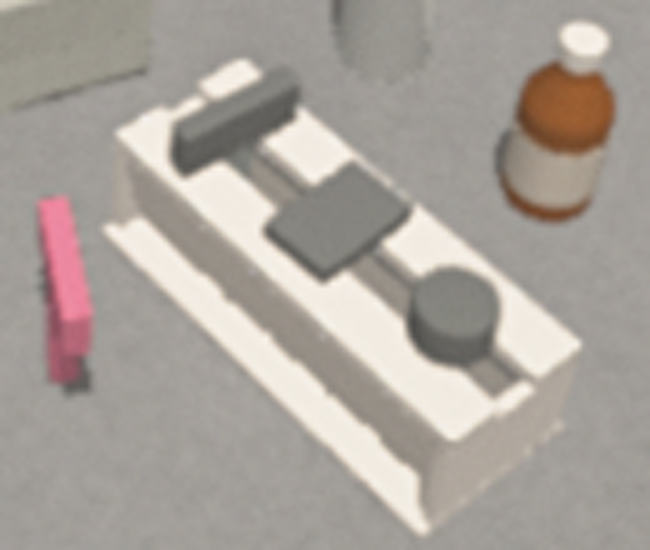

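```bash
cat > h.py <<'E'
import numpy as np, cv2
from scipy.optimize import least_squares
import pickle,os
def K(c):
    f=200/np.tan(np.radians(c['vertical_fov'])/2); return np.array([[f,0,c['cx']],[0,f,c['cy']],[0,0,1]])
def proj(c,P):
    p,_=cv2.projectPoints(np.asarray(P,float).reshape(-1,1,3),cv2.Rodrigues(c['R'])[0],c['t'],K(c),c['distortion']); return p.reshape(-1,2)
def T(p,L):
    x,y,a=p; L=np.asarray(L,float).reshape(-1,3); c,s=np.cos(a),np.sin(a)
    return np.c_[x+c*L[:,0]-s*L[:,1], y+s*L[:,0]+c*L[:,1], L[:,2]]
def ray(c,uv,z):
    n=cv2.undistortPoints(np.array([[uv]],float),K(c),c['distortion'])[0,0]
    d=c['R'].T@np.array([n[0],n[1],1]); o=-c['R'].T@c['t']; return o+d*(z-o[2])/d[2]
E
python3 - <<'E'
from h import *
from workcell import get_calibration
S,D=get_calibration("scene"),get_calibration("side")
def fit(obs,f,x0):
    def r(p): return np.concatenate([(proj(c,f(p,l))-uv).ravel() for c,l,uv in obs])
    o=least_squares(r,x0,loss='soft_l1'); print(np.round(o.x,3)); print(np.round(r(o.x).reshape(-1,2),1).tolist()); return o.x
h,w=93,152
print(ray(S,(402,208),90),ray(S,(300.4,233.6),90),ray(S,(283,188),90))
obs=[(S,(h,w,90),(402,208)),(S,(h,w,0),(398.6,227.6)),(S,(h,-w,90),(300.4,233.6)),(S,(h,-w,0),(302.4,253.4)),(S,(-h,-w,90),(283,188)),
(D,(-h,w,90),(266.3,169.2)),(D,(h,w,90),(315.8,158)),(D,(-h,-w,90),(293.3,228.3)),(D,(-h,-w,0),(294.2,248)),(D,(h,-w,90),(350.3,213)),(D,(h,-w,0),(348.8,233.3))]
a=ray(S,(402,208),90)-ray(S,(300.4,233.6),90)
yaw=np.arctan2(-a[0],a[1])
b=fit(obs,T,[500,0,yaw])
# lid
fl=lambda p,l: T(b,(l[0],l[1]-p[0],l[2]))
lo=[(S,(-86,150,96),(337.6,177.4)),(S,(86,150,96),(360,217)),(D,(-86,150,96),(279.7,192.5)),(D,(86,150,96),(326.7,180.3)),(D,(-86,-6,96),(293.3,223.8)),(D,(86,-6,96),(346.3,210)),(S,(-86,-6,96),(290,188)),(S,(86,-6,96),(305,230))]
q=fit(lo,fl,[100])
x,y=55,130
print(ray(S,(163.4,270.4),85),ray(S,(178,298),85),ray(S,(271,248.6),85),ray(S,(254,226),85))
a=ray(S,(271,248.6),85)-ray(S,(178,298),85); ry=np.arctan2(-a[0],a[1])
ro=[(S,(-x,-y,85),(163.4,270.4)),(S,(x,-y,85),(178,298)),(S,(x,y,85),(271,248.6)),(S,(-x,y,85),(254,226)),(S,(x,-y,0),(186,315)),(S,(x,y,0),(274.6,269.6)),
(D,(-x,y,85),(343.6,246)),(D,(x,y,85),(369,232.4)),(D,(x,-y,85),(436,289)),(D,(-x,-y,85),(411,308))]
r=fit(ro,T,[500,0,ry])
ko=[(S,(-40,0,119),(239.5,226.5)),(S,(40,0,119),(251.7,247.9)),(D,(-40,0,119),(355.5,246.5)),(D,(40,0,119),(378,234.7))]
k=fit(ko,T,[*T(r,(0,80,0))[0,:2],r[2]])
# others: pump, jar, teal, carton top
print('key in rack', T((0,0,-r[2]),(k[0]-r[0],k[1]-r[1],0)))
print('carton top', ray(S,(366,169),123), ray(D,(276,169),123))
for n,uv,z in [('pump',(302,305),0),('jar',(252,212),0),('jar top',(250.5,190),85),('bottle',(250,335),0),('teal',(332,142),90),('yellow',(402,157),110),('cup',(379,162),0),('pink',(219,215),90)]: print(n,ray(S,uv,z).round())
E
```

```text
[670.05766534 272.16035515  90.        ] [590.47711567 -19.73021214  90.        ] [414.04634823  29.12087979  90.        ]
[ 5.45660e+02  1.50689e+02 -2.70000e-01]
[[1.4, 1.2], [-0.0, 1.8], [0.6, 1.2], [-0.7, 1.3], [0.2, 0.3], [-1.9, 0.9], [-0.8, 0.3], [-1.5, 0.3], [-0.8, 1.2], [-0.3, -0.4], [0.1, -0.0]]
[132.783]
[[-0.0, -0.8], [-1.1, -0.1], [-2.3, -0.8], [0.5, -1.0], [-0.7, -0.2], [-0.1, -1.0], [-2.0, -0.5], [-0.1, 0.3]]
[ 499.62932215 -369.31905363   85.        ] [ 595.01927001 -366.4120415    85.        ] [ 587.66031638 -108.59311909   85.        ] [ 494.50706201 -109.98956872   85.        ]
[ 542.275 -238.304 -301.59 ]
[[-1.3, -3.5], [-0.3, 1.2], [1.9, 2.3], [-0.8, -2.0], [0.2, 1.3], [0.6, -0.2], [-3.4, 0.9], [0.6, -2.5], [0.9, -1.6], [-4.4, 1.7]]
[ 541.73  -156.158 -301.649]
[[-0.5, -0.1], [-0.3, -0.4], [-0.1, -0.6], [0.4, -0.7]]
key in rack [[-0.27786146 82.14730122  0.        ]]
carton top [509.9323242  263.53815123 123.        ] [510.46952818 264.01621657 123.        ]
pump [ 730. -105.    0.]
jar [371. -63.   0.]
jar top [364. -54.  85.]
bottle [ 731. -255.    0.]
teal [313. 278.  90.]
yellow [517. 405. 110.]
cup [404. 421.  -0.]
pink [ 409. -175.   90.]
```

```bash
cat >> h.py <<'E'
from scipy.spatial.transform import Rotation as Ro
B=(545.66,150.69,-0.27)
def qd(a):  # tool down, jaw axis (tool y) at world angle a
    n=(a+np.pi/2)/2; return np.array([np.cos(n),np.sin(n),0,0])
def bp(x,y,z): return T(B,(x,y,z))[0]
def snap(n,name,crop=None,f=1):
    from workcell import get_image,get_calibration
    c=get_calibration(n); im=get_image(n)[:,:,::-1]; pickle.dump(c,open(f'pics/{name}.pkl','wb'))
    cv2.imwrite(f'pics/{name}_full.png',im)
    if crop: x0,y0,x1,y1=crop; im=cv2.resize(im[y0:y1,x0:x1],None,fx=f,fy=f,interpolation=cv2.INTER_CUBIC)
    cv2.imwrite(f'pics/{name}.png',im); return c
E
python3 - <<'E'
from h import *
from workcell import *
q=qd(B[2]+np.pi/2)
gripper_to(0.0)
movep(bp(-112,100,150),q)
print(read_t(),read_tool_pos())
print(movel(bp(-112,100,105),150))
snap('side','side1',(225,120,385,260),5)
print(read_t(),read_tool_pos(),read_ft_force())
E
```

```text
2.6 [464.20772649 277.75841019 150.17424261]
False
3.1 [464.64077376 277.46678845 105.69682174] [ 0.19479763 -0.45278513  0.05256375]
```

View pics/side1.png

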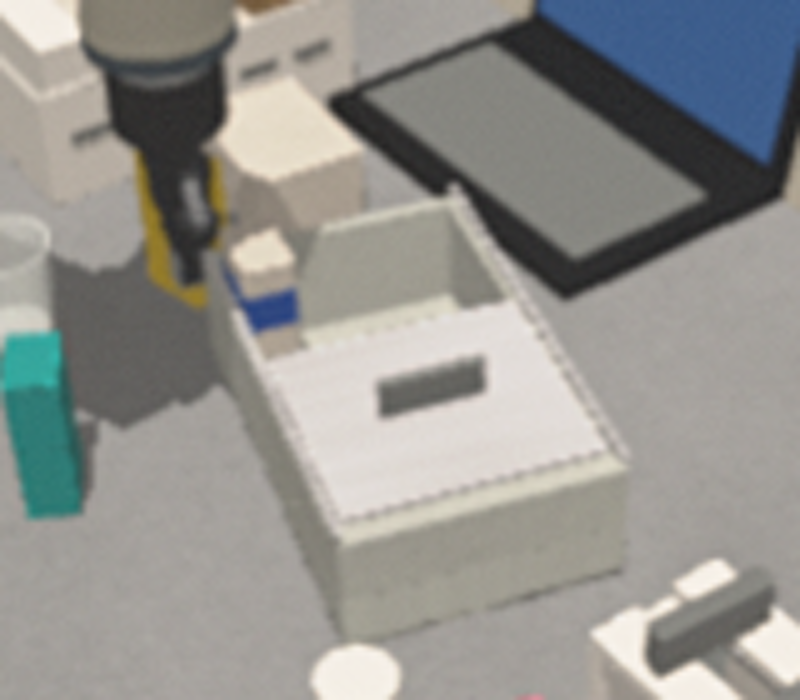

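```bash
python3 - <<'E'
from h import *
from workcell import *
print(movel(bp(-40,100,105),90,max_force=20),read_tool_pos(),read_ft_force())
pause(0.3)
snap('side','side2',(225,120,385,260),5)
snap('scene','scene2',(270,120,430,260),5)
print(read_t(),read_tool_pos(),read_ft_force())
E
```

```text
False [533.24767373 257.78199196 104.89877261] [-0.72642862  0.41234139 -1.28097772]
4.45 [533.6717473  257.8162188  105.03993816] [ 0.53714056 -0.65425415 -0.36631331]
```

View pics/side2.png

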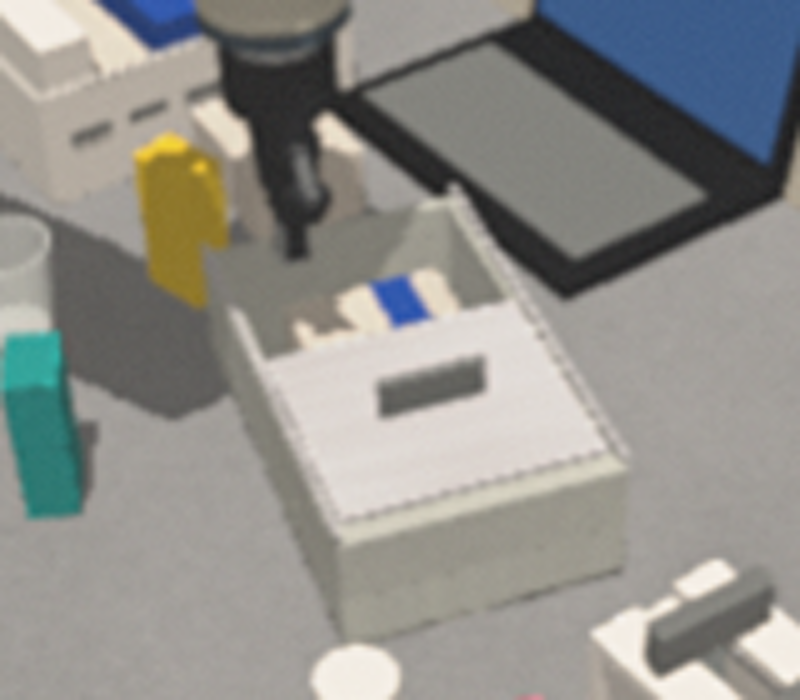

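View pics/scene2.png

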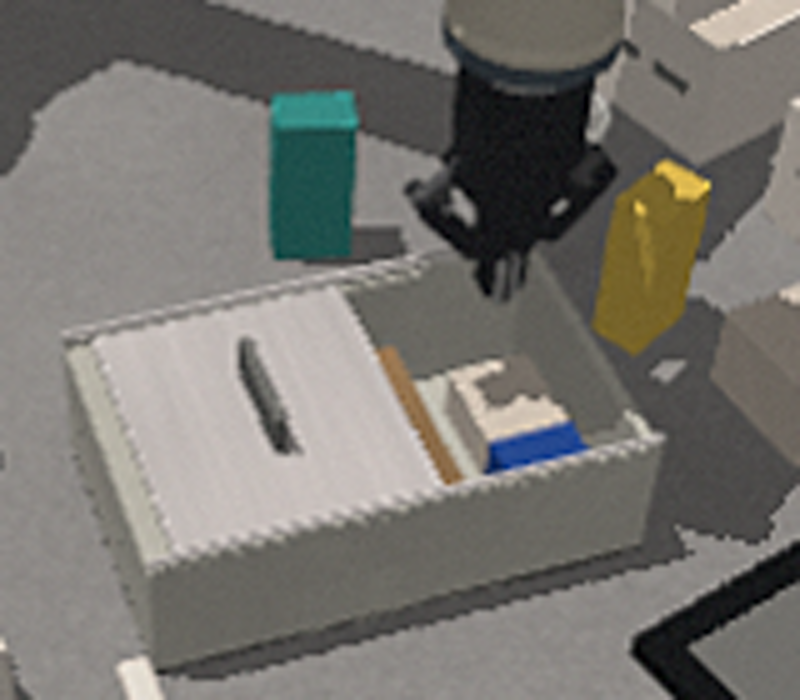

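```bash
python3 - <<'E'
from h import *
from workcell import *
movel(bp(-40,100,150),150)
movel(bp(0,-100,150),200)
print(movel(bp(0,-100,105),120,max_force=15),read_tool_pos(),read_t())
print(movel(bp(0,45,105),80,max_force=15),read_tool_pos(),read_ft_force())
print(movel(bp(0,72,105),30,max_force=15),read_tool_pos(),read_ft_force())
p=T((0,0,-B[2]),(read_tool_pos()-np.array([B[0],B[1],0])))[0];print('local',p)
snap('side','side3',(225,120,385,260),5)
snap('scene','scene3',(270,120,430,260),5)
print(read_t())
E
```

```text
False [519.04274449  54.730602   105.14596697] 6.5917
False [557.46529497 193.91837785 104.95947124] [-0.33755146 -0.73370016 -0.37660498]
True [558.7636564  199.08052619 104.68911054] [ 0.15198287 -5.20787142  4.46243505]
local [ -0.27835189  50.1325379  104.68911054]
9.075
```

View pics/side3.png

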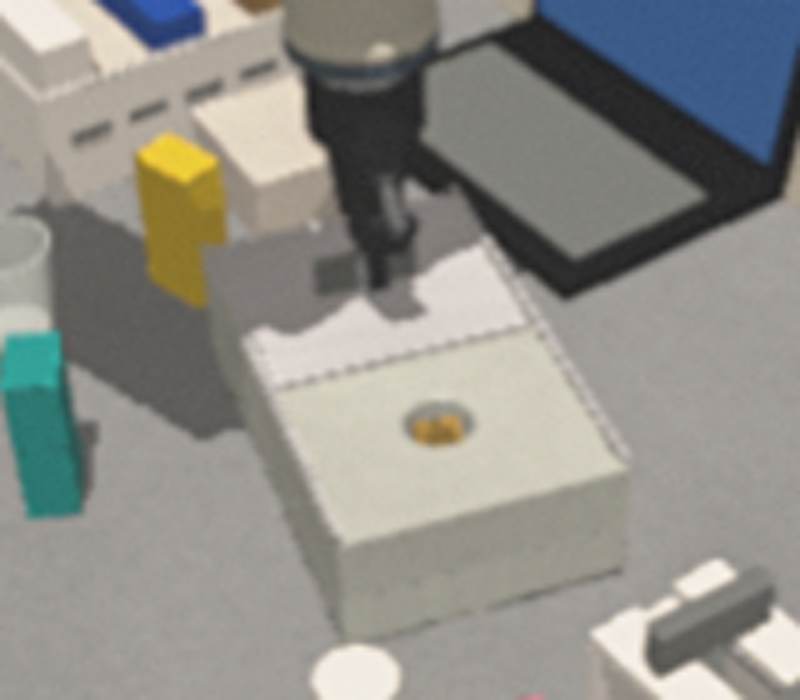

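View pics/scene3.png

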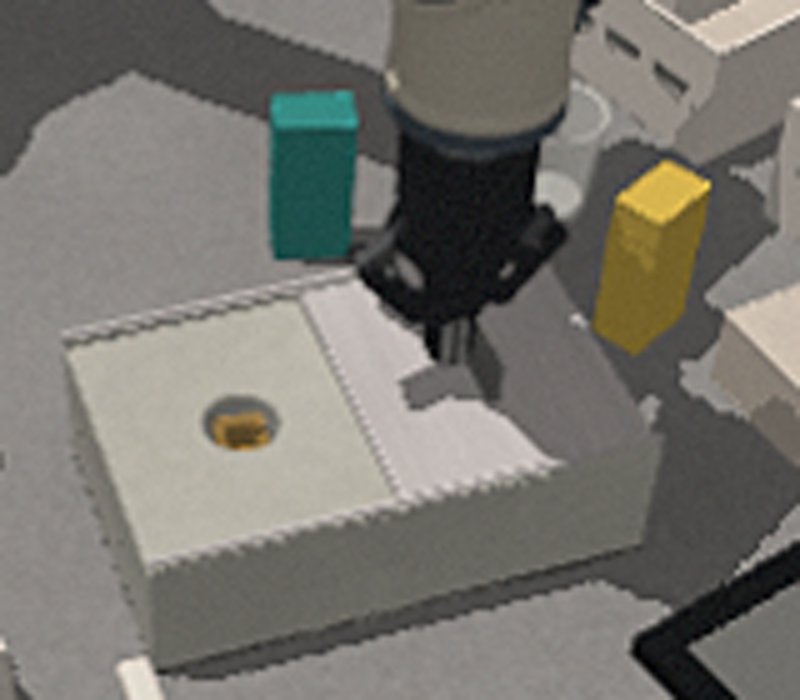

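```bash
python3 - <<'E'
from h import *
from workcell import *
print(movel(bp(0,62,105),30,max_force=22))
loc=lambda: T((0,0,-B[2]),(read_tool_pos()-np.array([B[0],B[1],0])))[0]
print(loc(),read_ft_force())
movel(bp(0,40,105),100)
movel(bp(0,-60,190),200)
c=get_calibration('wrist'); C=-c['R'].T@c['t']; Rt=Ro.from_quat(read_tcp_rot()).as_matrix()
print('cam in tool',Rt.T@(C-read_tool_pos()), Rt.T@c['R'].T)
print('lock px',proj(c,bp(0,-70,80)))
snap('wrist','w1'); snap('scene','scene4',(270,120,430,260),5)
print(read_t())
E
```

```text
True
[ -0.47005552  50.10337687 104.43373762] [-0.94491005 -7.33884614  4.38132569]
cam in tool [  72.17614316    0.3278524  -142.4295666 ] [[ 4.64544444e-04 -9.58488696e-01 -2.85130152e-01]
 [ 9.99999892e-01  4.37086353e-04  1.59934209e-04]
 [-2.86686337e-05 -2.85130195e-01  9.58488795e-01]]
lock px [[303.03444856 200.73864388]]
10.4583
```

View pics/w1.png

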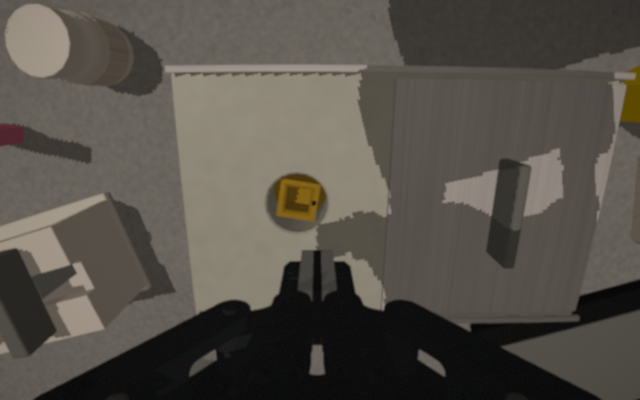

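View pics/scene4.png

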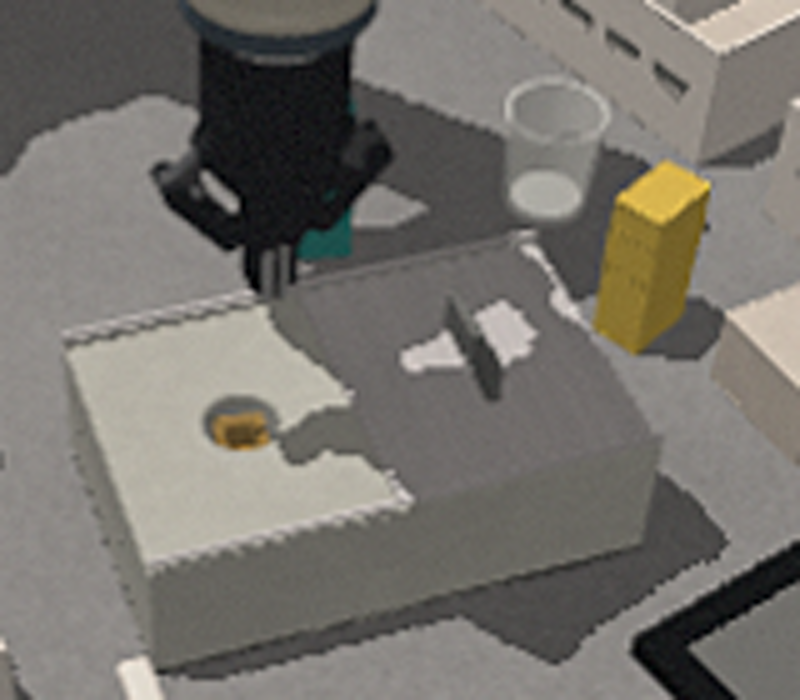

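```bash
python3 - <<'E'
import cv2
im=cv2.imread('pics/w1_full.png')
cv2.imwrite('pics/w1c.png',cv2.resize(im[165:240,260:335],None,fx=8,fy=8,interpolation=cv2.INTER_CUBIC))
E
```

```text
(no output)
```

View pics/w1c.png

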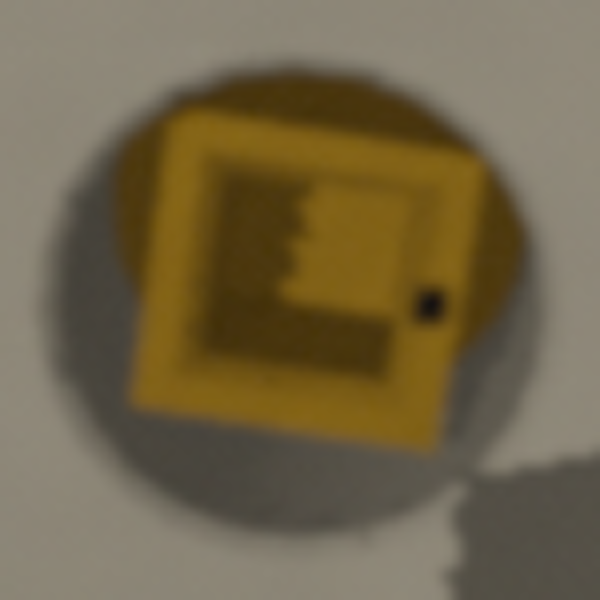

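```bash
python3 - <<'E'
from h import *
c=pickle.load(open('pics/w1.pkl','rb'))
P=lambda u,v:((u+.5)/8-.5+260,(v+.5)/8-.5+165)
pts=[P(*a) for a in [(172,112),(485,155),(437,450),(132,407)]]
W=np.array([ray(c,p,80) for p in pts]);print(W.round(1),W.mean(0))
for i in range(4):
    d=W[(i+1)%4]-W[i];print(np.linalg.norm(d),np.degrees(np.arctan2(d[1],d[0]))%90)
# well circle at z=90: crop left 45,right 545, top 62,bottom 535 
for a,b in [((45,300),(545,300)),((300,62),(300,535))]:
    u,v=ray(c,P(*a),90),ray(c,P(*b),90);print((u+v)/2,np.linalg.norm(u-v))
print('predicted',bp(0,-70,80), np.degrees(B[2])%90)
# inner socket corners at bottom z=56
I=[P(*a) for a in [(222,172),(412,195),(388,378),(200,350)]]
for z in (56,80):
    W2=np.array([ray(c,p,z) for p in I]);print(z,W2.mean(0),np.linalg.norm(W2[1]-W2[0]),np.linalg.norm(W2[2]-W2[1]))
E
```

```text
[[506.6  72.4  80. ]
 [518.   98.8  80. ]
 [544.3  87.   80. ]
 [532.6  60.5  80. ]] [525.40559667  79.69068115  80.        ]
28.78319621155714 66.58786553752763
28.84037725984777 65.69249373099677
28.930273396836434 66.19650167558355
28.645469887240218 65.39352239311401
[524.04997727  79.59218294  90.        ] 44.58028986647847
[524.55618656  79.93380026  90.        ] 43.88572057667681
predicted [526.98879943  83.22603725  80.        ] 74.53013953146777
56 [530.65935333  76.64071772  56.        ] 19.191735113398924 19.46050892610764
80 [524.58287734  79.8449086   80.        ] 17.52360956661629 17.769021840587783
```

```bash
python3 - <<'E'
from h import *
from workcell import *
gripper_to(0.45,force=60)
movel([530,-100,215],250,rot=qd(1.53))
movel([541.7,-156,215],250)
pause(0.2)
snap('wrist','w2'); print(read_t(),read_opening())
im=cv2.imread('pics/w2_full.png')
cv2.imwrite('pics/w2c.png',cv2.resize(im[100:300,220:420],None,fx=3,fy=3,interpolation=cv2.INTER_CUBIC))
E
```

```text
12.4583 0.4500810314885702
```

View pics/w2.png

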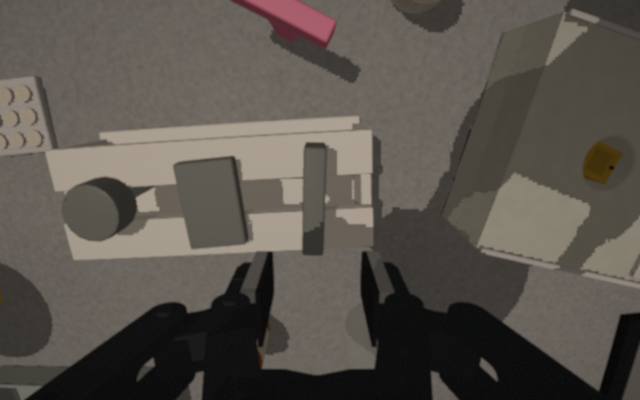

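View pics/w2c.png

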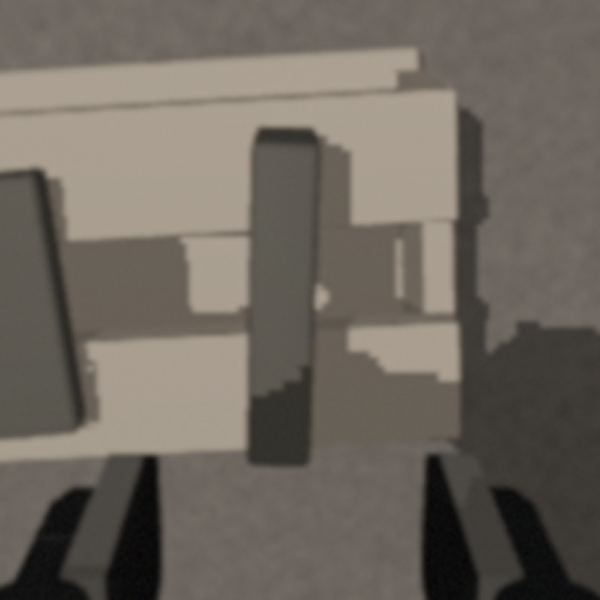

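```bash
python3 - <<'E'
from h import *
c=pickle.load(open('pics/w2.pkl','rb'))
P=lambda u,v:((u+.5)/3-.5+220,(v+.5)/3-.5+100)
W=np.array([ray(c,P(*a),119) for a in [(255,143),(318,143),(310,464),(248,464)]]);print(W.round(1),W.mean(0))
for i in range(4):
    d=W[(i+1)%4]-W[i];print(np.linalg.norm(d),np.degrees(np.arctan2(d[1],d[0])))
E
```

```text
[[ 500.6 -161.   119. ]
 [ 501.2 -146.9  119. ]
 [ 579.4 -151.4  119. ]
 [ 578.8 -166.5  119. ]] [ 539.97828766 -156.4524988   119.        ]
14.1101600245214 87.75416009635425
78.34717856516768 -3.2623748611127272
15.186507364208591 -92.2383607636377
78.37564443335924 175.9508964356271
```

```bash
python3 - <<'E'
from h import *
from workcell import *
q=qd(1.506)
movel([540,-156.5,150],150,rot=q)
print(movel([540,-156.5,92],80,max_force=10),read_tool_pos())
gripper_to(0.0,force=80); print(read_opening(),read_ft_force())
movel([540,-156.5,120],60)
print(read_opening(),read_ft_force())
movel([540,-156.5,185],150)
print(read_opening(),read_ft_force(),read_t(),read_tool_pos())
snap('wrist','w3');snap('scene','s5',(150,120,410,315),3);snap('side','d5',(280,120,480,270),4)
print(read_t())
E
```

```text
False [ 540.24446819 -156.60861104   92.36272306]
0.1715695298554427 [-1.46983648  0.49623281  6.3227101 ]
0.1735675604856688 [-0.09768521  1.09840384 -1.70889883]
0.17303658860903798 [-0.06113836 -0.69303358 -2.11531382] 15.45 [ 539.58982743 -156.34802074  184.24246707]
15.6
```

View pics/w3.png

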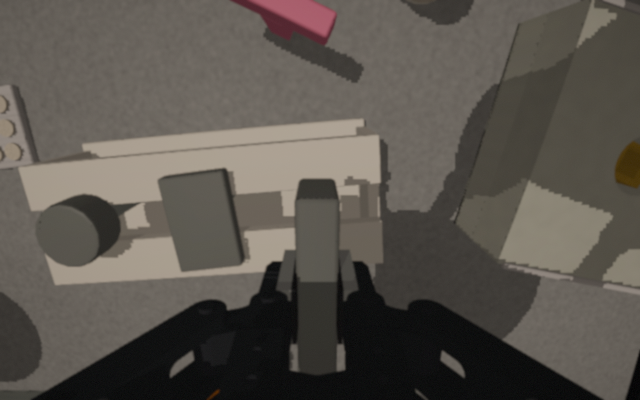

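View pics/s5.png

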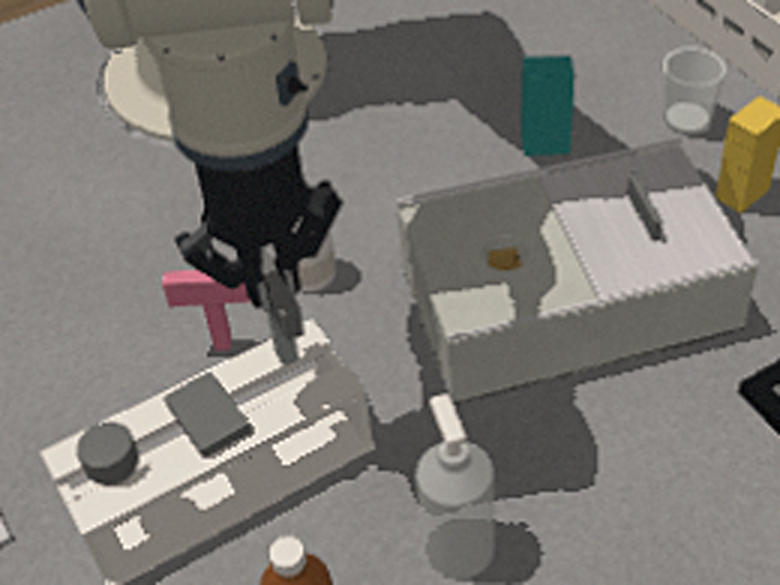

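View pics/d5.png

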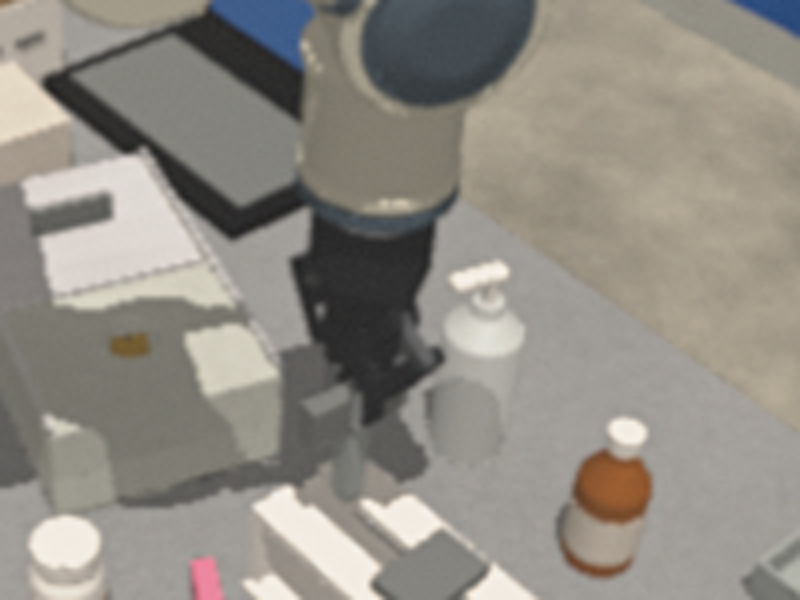

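```bash
python3 - <<'E'
from h import *
from workcell import *
S,D=get_calibration("scene"),get_calibration("side")
print('well scene',ray(S,(318.2,204.6),90),'side',ray(D,(312.8,204.6),90),'tip side',ray(D,(367-.4,244.3),107))
print(read_opening())
movel([525,79.8,190],200,rot=qd(1.152))
pause(0.2)
print(read_tool_pos(),read_opening(),read_ft_force(),read_t())
c=snap('wrist','w6');snap('scene','s6',(260,140,380,240),6);snap('side','d6',(250,140,370,240),6)
print(read_joint_pos(), inverse_kinematics([525,79.8,140],qd(-0.15)))
E
```

```text
well scene [527.82398336  79.24302447  90.        ] side [525.77147845  77.22997752  90.        ] tip side [ 537.85035636 -159.92476674  107.        ]
0.1753326387027878
[525.04349352  79.19699179 189.96785363] 0.1678131696810448 [ 0.21778518 -0.74415009 -1.92434624] 17.1333
[ 3.77970947e-02  4.09917303e-01  1.62903020e+00  1.25065951e-05
  1.10261571e+00 -1.11380185e+00] [ 3.83737082e-02  4.76337512e-01  1.68379435e+00 -4.44089210e-16
  9.81460788e-01  1.88373708e-01]
```

View pics/s6.png

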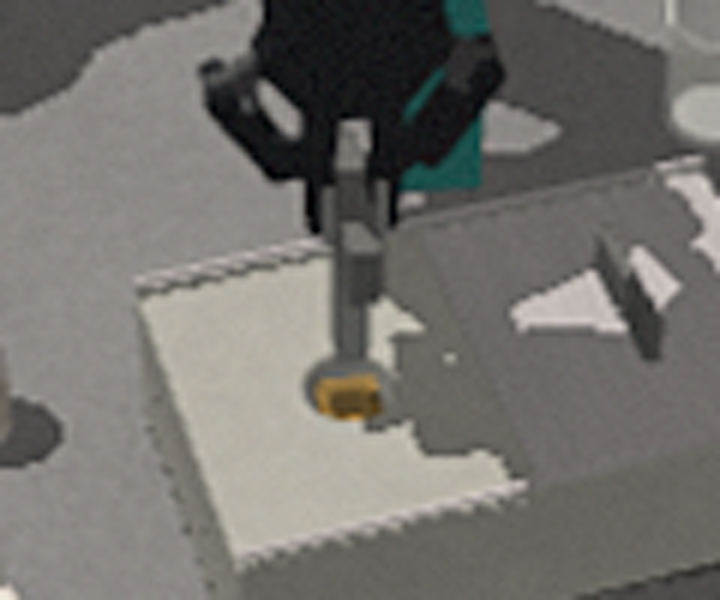

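View pics/d6.png

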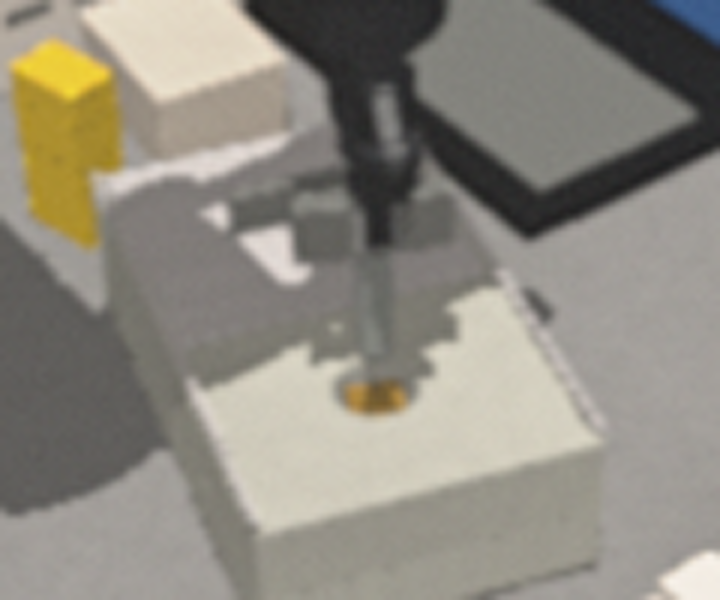

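View pics/w6.png

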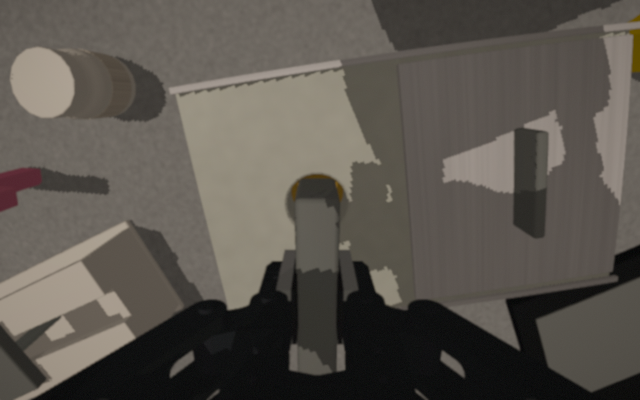

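```bash
python3 - <<'E'
from h import *
from workcell import *
S,D=get_calibration("scene"),get_calibration("side")
for c in (S,D):print(proj(c,[(525,79.8,112),(525,79.8,80)]))
movel([525,79.8,163],60)
print(movel([525,79.8,145],25,max_force=12),read_tool_pos(),read_ft_force(),read_ft_torque(),read_t(),read_opening())
snap('scene','s7',(260,140,380,240),6);snap('side','d7',(250,140,370,240),6)
E
```

```text
[[317.86951599 198.58630676]
 [317.79271182 206.29791554]]
[[311.96246553 198.93993636]
 [312.18516454 206.63636419]]
False [525.07509231  79.80517404 145.06089333] [ 0.17404464 -0.38704053 -0.69834513] [-0.00160302 -0.06924256 -0.04084685] 18.75 0.17019763427943815
```

View pics/s7.png

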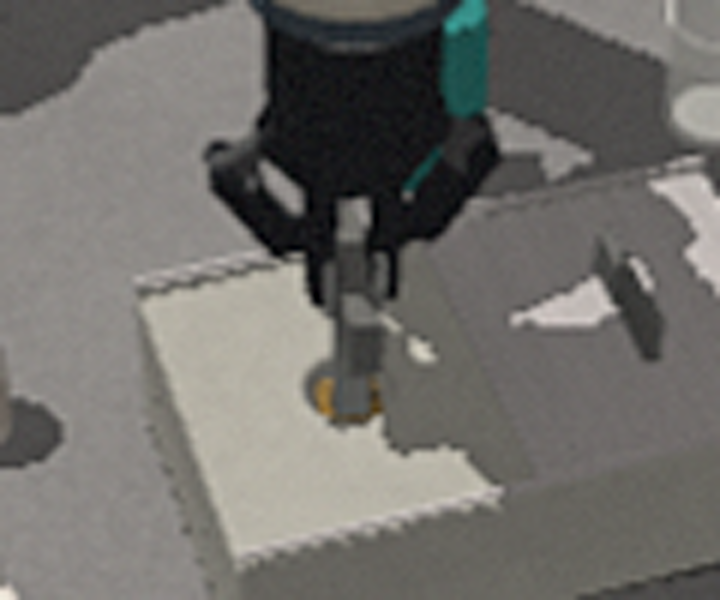

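View pics/d7.png

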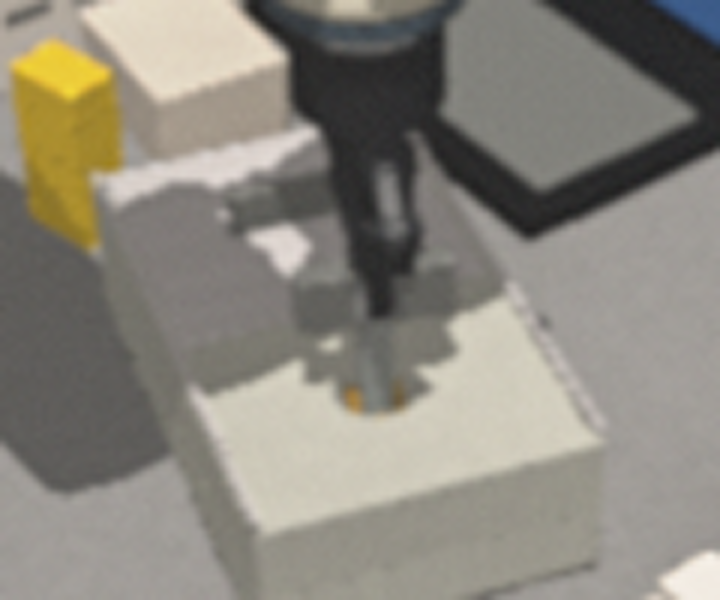

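```bash
python3 - <<'E'
from h import *
from workcell import *
print(movel([525,79.8,129],20,max_force=15),read_tool_pos(),read_ft_force(),read_ft_torque(),read_t(),read_opening())
snap('scene','s8',(260,140,380,240),6);snap('side','d8',(250,140,370,240),6)
E
```

```text
True [525.89019841  79.82881128 133.57343871] [ 0.23182337 -0.91573702  8.72043465] [-0.02234309 -0.02443221 -0.13247036] 19.45 0.169003563885996
```

View pics/d8.png

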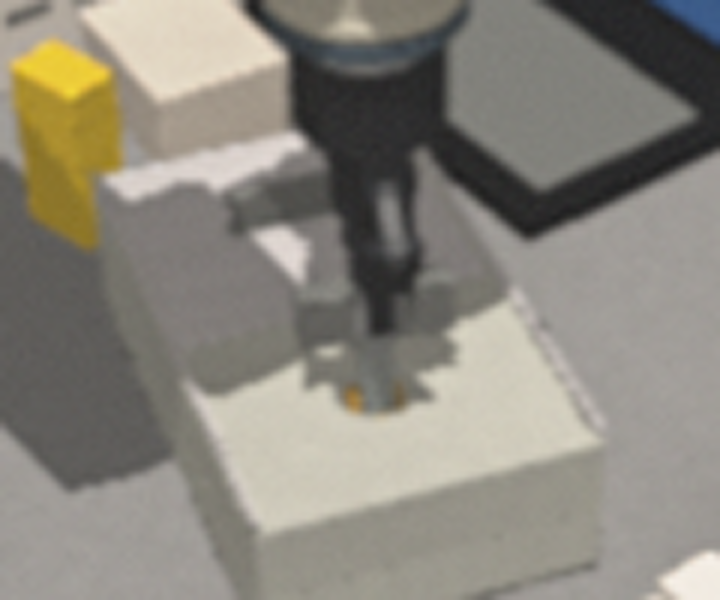

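```bash
python3 - <<'E'
from h import *
from workcell import *
p=[525.0,79.8,133.4]
for a in (1.05,0.9,0.7):
    t=read_t();r=movel(p,20,rot=qd(a),max_force=25)
    print(a,r,read_t()-t,read_joint_pos()[5].round(3),read_tool_pos().round(1),read_ft_force().round(1),read_ft_torque().round(2),round(read_opening(),3))
E
```

```text
1.05 False 0.25 -1.013 [525.4  79.8 133.6] [-0.9  0.8  7.7] [-0.09  0.03  0.11] 0.169
0.9 False 0.3000000000000007 -0.863 [525.2  79.7 133.6] [-1.  -1.3  8.2] [-0.36  0.29  0.02] 0.171
0.7 False 0.34999999999999787 -0.663 [525.3  79.7 133.6] [-1.8 -2.5  7.9] [-0.36  0.25 -0.03] 0.172
```

```bash
python3 - <<'E'
from h import *
from workcell import *
p=[525.0,79.8,133.4]
for a in (0.5,0.3,0.1,0,-0.05,-.1,-.14,-.18,-.22):
    r=movel(p,10,rot=qd(a),max_force=25)
    tz=read_ft_torque()[2]
    print(a,r,read_joint_pos()[5].round(3),read_tool_pos().round(1),read_ft_force().round(1),read_ft_torque().round(2),read_joint_torque()[5].round(2),round(read_opening(),3))
    if r or abs(tz)>1.2: break
print(read_t())
snap('scene','s9',(260,140,380,240),6);snap('wrist','w9')
E
```

```text
0.5 False -0.463 [525.3  79.7 133.6] [-1.8 -2.4  7.9] [-0.36  0.25 -0.03] 0.69 0.171
0.3 False -0.263 [525.3  79.6 133.6] [-0.3 -1.8  8. ] [-0.44  0.17 -0.  ] 0.69 0.17
0.1 False -0.063 [525.3  79.6 133.6] [-0.3 -2.2  8.3] [-0.44  0.21 -0.04] 0.69 0.175
0 False 0.037 [525.3  79.6 133.6] [-0.1 -2.5  7.7] [-0.42  0.13 -0.08] 0.9 0.17
-0.05 False 0.086 [525.3  79.6 133.6] [-0.7 -2.   7. ] [-0.47  0.19  0.03] 0.48 0.17
-0.1 False 0.136 [525.3  79.6 133.6] [-0.5 -1.8  8. ] [-0.44  0.15  0.02] 0.48 0.173
-0.14 False 0.176 [525.3  79.6 133.6] [-1.4 -2.1  7.3] [-0.51  0.18  0.01] 0.41 0.17
-0.18 False 0.216 [525.3  79.6 133.6] [-1.2 -1.2  7.6] [-0.47  0.19  0.07] 0.41 0.175
-0.22 False 0.256 [525.3  79.6 133.6] [ 0.  -2.6  7.8] [-0.53  0.18  0.01] 0.41 0.171
23.0
```

View pics/s9.png

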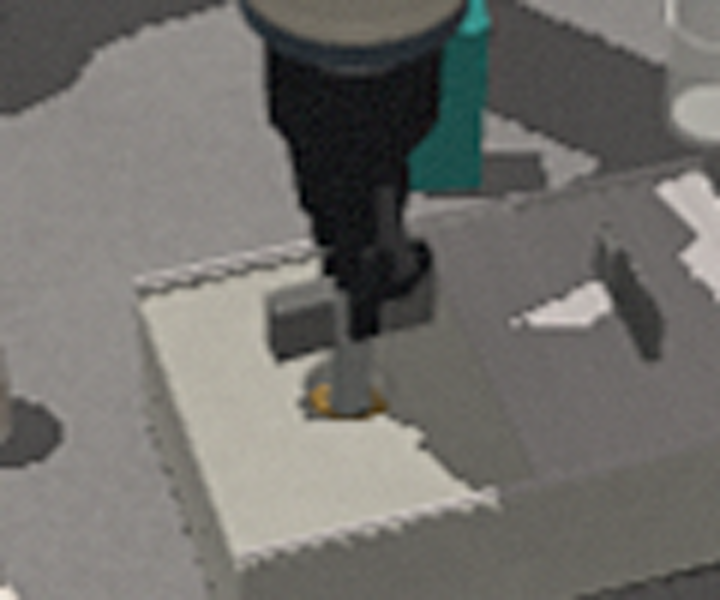

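View pics/w9.png

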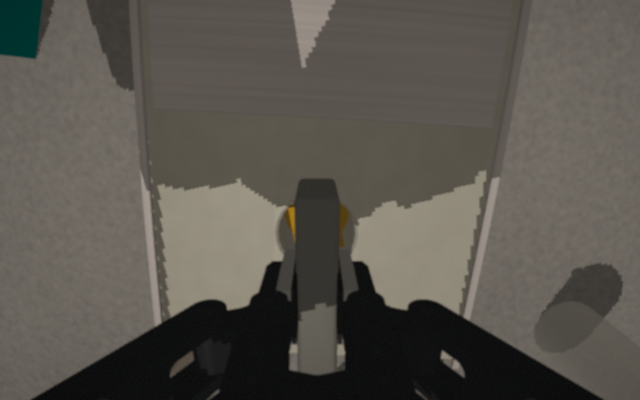

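```bash
python3 - <<'E'
from h import *
from workcell import *
p=[525.0,79.8,133.4]
for a in (-.25,-.28,-.31,-.34,-.37,-.4,-.43):
    r=movel(p,10,rot=qd(a),max_force=25)
    tz=np.mean([read_ft_torque()[2] for _ in range(3)])
    print(a,r,read_joint_pos()[5].round(3),read_tool_pos().round(1),read_ft_force().round(1),read_ft_torque().round(2),read_joint_torque()[5].round(2),round(read_opening(),3))
    if r or abs(tz)>0.9: break
print(read_t())
snap('scene','s10',(260,140,380,240),6);snap('wrist','w10',(240,160,400,290),5)
E
```

```text
-0.25 False 0.286 [525.3  79.6 133.6] [-0.3 -1.8  6.7] [-0.53  0.18  0.09] 0.33 0.171
-0.28 False 0.316 [525.3  79.6 133.6] [-0.7 -2.1  8.3] [-0.53  0.18  0.14] 0.44 0.168
-0.31 False 0.346 [525.3  79.6 133.6] [-0.6 -1.9  9.1] [-0.57  0.22  0.35] 0.64 0.173
-0.34 False 0.376 [525.3  79.6 133.6] [-0.1 -2.8  8.2] [-0.54  0.19  0.6 ] 0.85 0.168
-0.37 False 0.406 [525.3  79.6 133.6] [-0.9 -2.9  8.2] [-0.57  0.24  0.78] 1.09 0.168
-0.4 False 0.436 [525.3  79.6 133.6] [-1.3 -3.1  8.5] [-0.61  0.21  0.92] 1.17 0.166
24.6
```

View pics/w10.png

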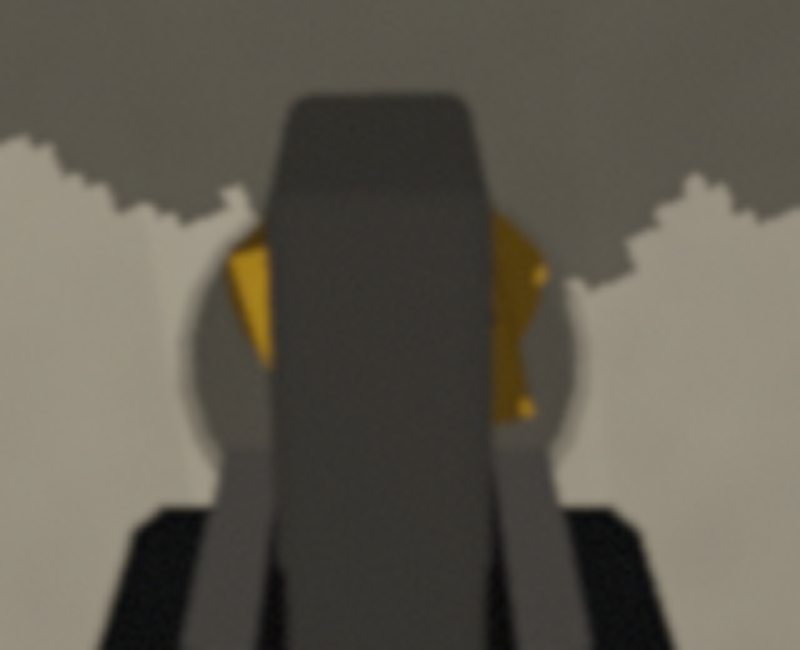

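```bash
python3 - <<'E'
from h import *
from workcell import *
movel([525.2,79.7,133.6],10,rot=qd(-.32))
print(read_ft_torque().round(2),read_ft_force().round(1))
gripper_to(0.5)
print(read_tool_pos(),read_ft_force().round(1))
movel([525.2,79.7,230],120)
pause(0.3)
print(read_t())
snap('wrist','w11',(200,100,440,290),3);snap('scene','s11',(260,120,400,260),5);snap('side','d11',(230,130,450,310),3)
E
```

```text
[-0.52  0.14  0.58] [-0.7 -2.4  5.1]
[525.16404817  79.72144075 133.49204299] [ 0.  -0.9  0.3]
26.5833
```

View pics/w11.png

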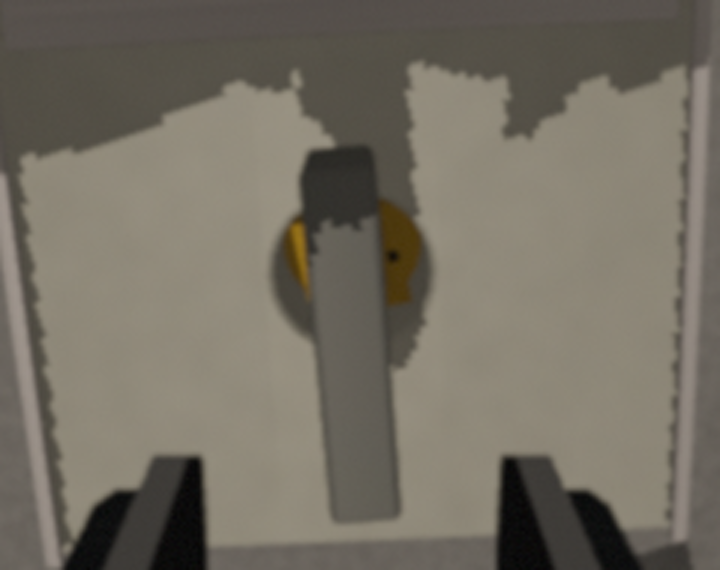

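View pics/s11.png

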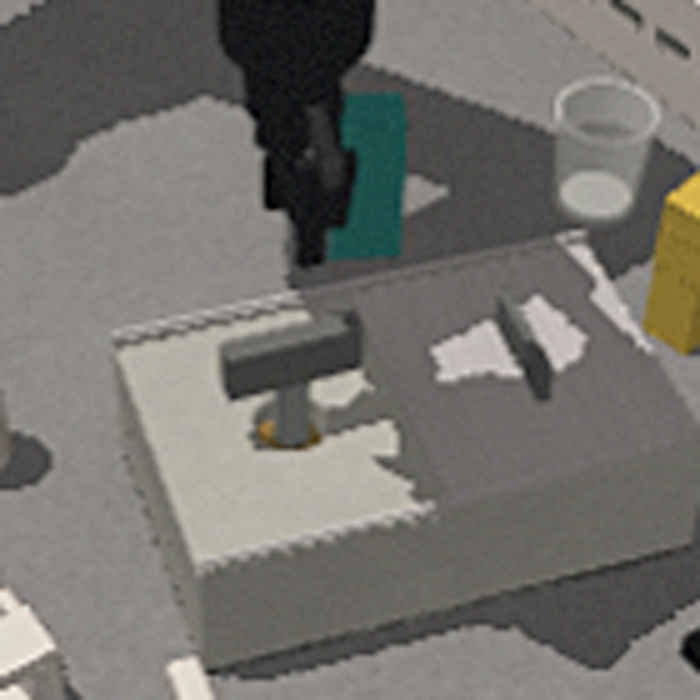

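View pics/d11.png

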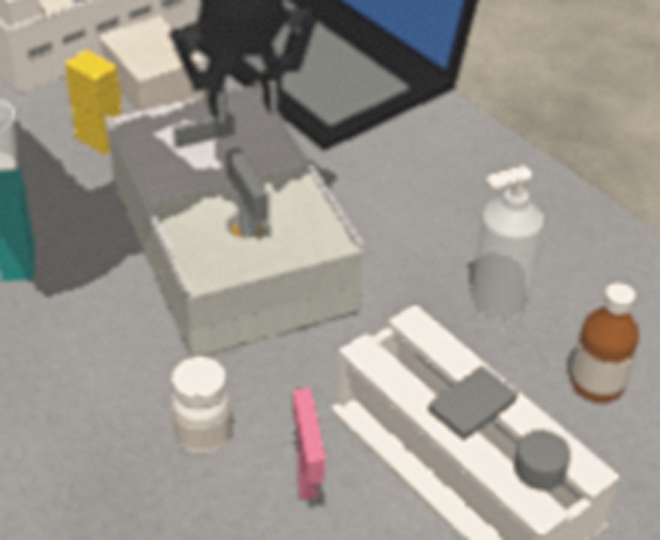

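```bash
python3 - <<'E'
from h import *
c1=pickle.load(open('pics/w1.pkl','rb'));c2=pickle.load(open('pics/w11.pkl','rb'))
P1=lambda u,v:((u+.5)/8-.5+260,(v+.5)/8-.5+165)
P2=lambda u,v:((u+.5)/3-.5+200,(v+.5)/3-.5+100)
ang=lambda d:np.degrees(np.arctan2(d[1],d[0]))
C1=np.array([525.,79.8,80])
d1=ray(c1,P1(430,305),80)-C1
# final well center
w=[ray(c2,P2(*a),90) for a in [(270,270),(436,270)]];print('well',(w[0]+w[1])/2)
d2=ray(c2,P2(392,257),80)-C1
print(d1,d2,ang(d1),ang(d2),'rot deg',ang(d1)-ang(d2))
e=ray(c2,P2(310,300),80)-ray(c2,P2(290,222),80);print('core edge',ang(e)%90)
for a,b in [((318,345),(332,520)),((380,230),(399,515))]:
    print('handle',ang(ray(c2,P2(*b),160)-ray(c2,P2(*a),160)))
# box yaw from wrist: lid edge/walls in w1: deck far edge line (172,72)->(197,305)? left end z90
for z,a,b in [(90,(173,74),(196,310)),(96,(395,80),(383,310))]: print('box',ang(ray(c1,b,z)-ray(c1,a,z)))
E
```

```text
well [525.92971306  80.22664283  90.        ]
[ 5.45416907 10.3655597   0.        ] [11.78314761 -1.8721024   0.        ] 62.24747055137306 -9.027677118376337 rot deg 71.2751476697494
core edge 84.94988950024073
handle -104.50119859684746
handle -104.11653325018818
box -15.985608977223842
box -15.060198131801554
```

```bash
python3 - <<'E'
import cv2
im=cv2.imread('pics/w11_full.png')
cv2.imwrite('pics/w11c.png',cv2.resize(im[155:230,280:355],None,fx=8,fy=8,interpolation=cv2.INTER_CUBIC))
E
```

```text
(no output)
```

View pics/w11c.png

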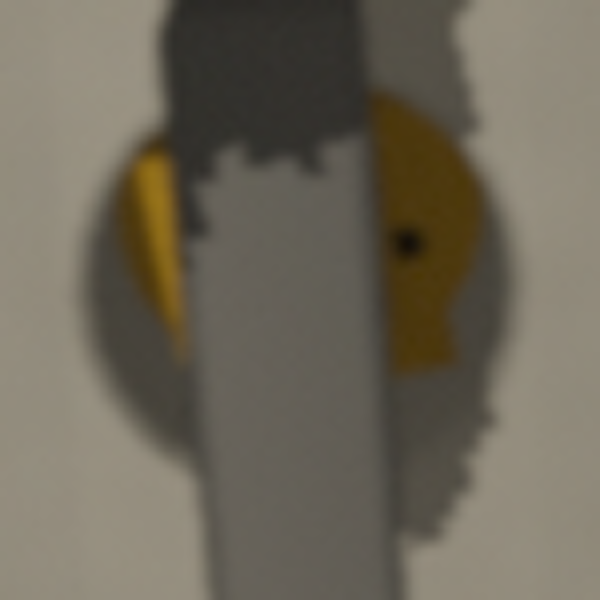

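```bash
python3 - <<'E'
from workcell import *
hand_in(); print(read_t())
E
```

```text
the job is handed in; nothing more can be done
the job is handed in; nothing more can be done
```

I did all the steps in the order you asked and handed the job in at about 27 s of the 64 s. No verdict was reported.

- **Carton:** I tipped it over towards the box's +x. Both cameras showed it lying flat inside before I moved the lid.
- **Lid:** I pushed it by the tab until it stopped firmly. A second push at higher force stopped at the same point, and the pictures show the compartment covered and the lock bare.
- **Key:** I took the grey paddle key; the pink look-alike was not touched. It went into the socket until it met the bottom with the tool at 133.6 mm, against 133.4 mm predicted for full depth.
- **Turn:** I turned it clockwise until the resisting torque climbed to about 0.9 N m. The mark on the lock's core had moved about 71° (1.24 rad), against about 1.25 rad expected to reach the end stop. The core's edge was within about 1° of the locked angle.

After I let go, the last pictures showed the key standing in the lock with the gripper clear above it. The other two keys were in the rack, and the bystanders I could see were in place and upright.

- **Box position:** The fixed cameras' fit put the lock about 3.5 mm away from the wrist camera's. I used the wrist camera, and the key went in cleanly.
- **Key angle:** The key sits about 8° further clockwise than the core, because the socket is 2 mm wider than the shaft.

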